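# Shut the lids of the pet-vitamin organiser with one fingertip stroke

## Task

The four lids of the blue vitamin organiser stand ajar; shut them with one light stroke of the closed fingertips: touch the green pad at the end of the row, then run the fingertips along the row over each lid in turn, from the lid next to the pad to the far end, without lifting them away on the way. Press only gently, leave all four lids lying shut, and then lift the fingers clear. Nothing is to be picked up or prised open, and the dish, jar, comb and chew stick stay where they are.

Things in the scene. Friction and masses are not known exactly. Their poses are not given: they have to be found in the camera images.
- organiser: White tray, 226 x 72 x 12 mm, fixed to the sideboard, that carries a blue box 206 x 52 mm with a green pad and four white lids in a row. Origin at the centre of the tray's underside; z up, x along the row from the green pad to the last lid, y across. The tops of the pad and of the shut lids lie in one plane, 47 mm above the sideboard.
- feet (a joint): How far (m) the blue box with pad and lids has sunk on its soft feet: 0 at rest. It starts to sink at about 3 to 4 N of downward push and is 8 mm down at about 12 N, where it stops hard; it springs back when let go.
- start (a point): Point at the centre of the top face of the green pad (44 mm along the row, 52 mm wide) where the stroke starts: 47 mm above the sideboard, 81 mm to the -x side of the organiser's centre. Sinks with the box.
- finish (a point): Point at the middle of the far (+x) end of the row, level with the tops of the shut lids, 95.5 mm to the +x side of the organiser's centre. It is 176.5 mm from the start point along the row. Sinks with the box.
- lid1 (a joint): Hinge angle (rad) of lid 1 from the green pad (37 mm along the row, 46 wide, 4 thick): 0 shut, grows as it opens; 0.3 to 0.5 at the start. Its hinge lies across the row at the edge nearest the pad, 23.5 mm past the start point, 2 mm below the shut top; the far edge is up. A stroke from the pad climbs it and presses it down; it stays where left; under 1 N at the far edge moves it.
- lid2 (a joint): Hinge angle (rad) of lid 2 from the green pad (37 mm along the row, 46 wide, 4 thick): 0 shut, grows as it opens; 0.3 to 0.5 at the start. Its hinge lies across the row at the edge nearest the pad, 62.5 mm past the start point, 2 mm below the shut top; the far edge is up. A stroke from the pad climbs it and presses it down; it stays where left; under 1 N at the far edge moves it.
- lid3 (a joint): Hinge angle (rad) of lid 3 from the green pad (37 mm along the row, 46 wide, 4 thick): 0 shut, grows as it opens; 0.3 to 0.5 at the start. Its hinge lies across the row at the edge nearest the pad, 101.5 mm past the start point, 2 mm below the shut top; the far edge is up. A stroke from the pad climbs it and presses it down; it stays where left; under 1 N at the far edge moves it.
- lid4 (a joint): Hinge angle (rad) of lid 4 from the green pad (37 mm along the row, 46 wide, 4 thick): 0 shut, grows as it opens; 0.3 to 0.5 at the start. Its hinge lies across the row at the edge nearest the pad, 140.5 mm past the start point, 2 mm below the shut top; the far edge is up. A stroke from the pad climbs it and presses it down; it stays where left; under 1 N at the far edge moves it.
- dish: Empty blue ceramic dish, 100 mm across, 36 mm high, loose; leave alone. Origin at the centre of its underside.
- jar: Closed yellow jar with a white cap, 64 mm across, 75 mm high, loose; leave alone. Origin at the centre of its underside.
- comb: Steel grooming comb lying flat, 150 x 35 x 5 mm, loose; leave alone. Origin at mid-length, on its underside; x along the comb.
- stick: Bamboo chew stick lying flat, 130 mm long, 14 mm thick, loose; leave alone. Origin at mid-length, on its underside; x along the stick.
Mind the look-alikes: they are no part of the job. Of the things like the organiser, leave any that is purple; of the rest the smaller one is meant.

How it is judged:
By the outcome, as a careful person would: the job done as asked, in the order asked, and still so for the second after the job is handed in, with the robot touching nothing.
It also fails if it takes over 42 s, if anything falls off the work surface, if the arm or the gripper's body presses on something with over 40 N, if the wrist force passes 120 N, or if a joint passes its speed limit or range.

## Robot

A 7-joint arm with a two-finger parallel gripper is mounted at the origin on the work surface. World frame = base frame: x ahead of the robot, y to its left, z up, the work surface at z = 0. Lengths are in m, angles in rad, forces in N, time in s.
With the tool pointing down it reaches from about 0.35 to 0.9 m from the base axis. Payload 8.1 kg.
Tool frame: the origin (TCP) lies on the centre line of the jaws, within the pads' length; the fingertips stand 17 mm ahead of it and the grasp point (between the pads) lies 2 mm behind it; z points along the fingers, y is the direction in which the jaws open and shut (so a half turn about z gives the same grasp; the last joint's range is limited). The gripper opens to 92 mm and grips with 3 to 60 N. Pads are 19 mm wide; open, the fingers measure 130 mm over their backs; the gripper's body (75 mm by 190 mm) begins 47 mm behind the grasp point.
Start: joints at [-1.41, 0.434, 0.025, 1.573, -0.012, 1.134, -0.075], TCP at [0.163, 0.603, 0.244] pointing down, gripper open.
Joint ranges: [-2.62, 2.62], [-0.44, 2.09], [-1.27, 1.32], [0.08, 2.57], [-1.32, 4.46], [0.12, 2], [-2.74, 2.74]. Speed limits (rad/s): [2.22, 2.22, 3.01, 3.01, 3.14, 3.14, 3.14].

## Interface

Orientations are given as a rotation vector (axis times angle).
In Python, from cell import arm, imaging, job gives the robot as it stands.
- The arm moves only by the tool jog_arm, never from a script. Its argument "moves" is a list of rows, each an object with "fingers": the closure, from -1 (fully open) to 1 (shut); "xyz": the shift along the tool's x, y, z in cm, a list of three; "angular": the turn, a rotation vector about the tool's x, y, z in rad, a list of three. In form: [{"fingers": fingers, "xyz": [dx, dy, dz], "angular": [ax, ay, az]}, ...]. A call has 1 to 12 rows; each row is the pose to reach, as a shift and turn from the pose commanded when the call began, along the tool's axes at that moment; what a row does not reach only later rows make up. A row lasts 1/8 s, in which the tool goes at most 62.5 mm and 10.7 degrees, less where a joint would pass 70% of its speed; a pose out of reach is approached as far as the arm can. A call with a gripper value outside its range is refused whole. The fingers move at their own pace and stop on an object; "grip_force" is the grip in N (left out, the last holds). Time passes only in rows, so rows that repeat a pose let the fingers close. It gives the time, the measured TCP pose, the force and the opening at its end, in the units of the state.
- arm.observe(): the state, without advancing time (a new reading comes with each control period).
- imaging.get_image(name): name is "side" or "top"; returns the picture (400x640x3 uint8, red, green, blue); there is no depth.
- imaging.camera_params(name): a dict with "fx", "fy", "cx", "cy" (pixels), "rvec" (rotation vector, rad) and "tvec" (3), from world to camera coordinates, as OpenCV has them. Camera axes: x right, y down, z forward; pixel columns grow to the right and rows downward; lengths in m; the calibration is good to about 2 mm. A picture is of the moment at which its call begins. camera_params takes no time and is no camera call.
- job.sign_off(): hands the job in, once; it reports no verdict.
The state is a dict: "clock": time; "joints": joint angles; "dq": joint speeds; "joint_efforts": joint torques, N m; "position": TCP position; "ee_rot": TCP orientation; "force": force on the tool from outside, world axes, zero at the start; "ft_torque": the same for the moment, N m; "width": opening from 0.0 (shut) to 1.0 (fully open).
Only numpy, scipy, OpenCV 4.12 (cv2) and the standard library are available. Lean on these libraries where they do the work, as an engineer would, in place of code of your own. Each camera call takes 0.05 s, during which the arm holds its last target. There are 200 camera calls.

## Working session

There is one attempt and no reset: what is moved stays moved. The work goes in short steps, Python scripts to look and compute and a tool call to move; the robot and the scene stay as the last step left them, time stands still between calls to the robot, and variables do not carry over. Pictures are saved under pics/ and viewed, about 8 in all and at most 12, crops included, and the job is handed in when it is done.

Besides the shell and the picture viewer there is one more tool, called after "Call:" as name(argument=value, ...) on one line, values as JSON. jog_arm: Moves the arm, as the interface text tells. Its arguments: {"type":"object","properties":{"moves":{"type":"array"},"grip_force":{"type":"number"}},"required":["moves"]}

```bash
mkdir -p pics; ls; python3 - <<'E'
from cell import arm, imaging, job
import cv2
for n in("top","side"):
    cv2.imwrite(f"pics/{n}0.png",imaging.get_image(n)[:,:,::-1]); print(n,imaging.camera_params(n))
print(arm.observe())
E
```

```text
pics
top {'fx': 383.0081460473519, 'fy': 383.0081460473519, 'cx': 317.3989510731255, 'cy': 197.10942125765735, 'rvec': array([ 2.22081746, -2.19332434,  0.02783042]), 'tvec': array([0.01302082, 0.40080978, 1.00965722])}
side {'fx': 450.86993396193134, 'fy': 450.86993396193134, 'cx': 320.9991705562607, 'cy': 190.91200135859546, 'rvec': array([ 2.03806127, -0.66391053,  0.35951869]), 'tvec': array([-0.35120301,  0.16628591,  0.90833737])}
{'clock': 0.1, 'joints': array([-1.40962045,  0.43515864,  0.02495737,  1.57398212, -0.01155294,
        1.13400967, -0.07509729]), 'dq': array([ 0.00028221, -0.00085646,  0.00102048, -0.00247179,  0.00086192,
       -0.00195438,  0.00020754]), 'joint_efforts': array([ 3.77612465e-03, -6.69121027e+01,  9.88334343e-01, -3.15142107e+01,
       -6.04066090e-02,  3.73495510e-02,  5.78392110e-05]), 'position': array([0.16289754, 0.60295645, 0.24302923]), 'ee_rot': array([-4.13184578e-01, -3.11428031e+00,  2.22085801e-03]), 'force': array([ 0.06252232,  0.54214857, -0.35954694]), 'ft_torque': array([-0.01425182, -0.04075658,  0.0363218 ]), 'width': 0.9990427812286552}
```

View pics/top0.png

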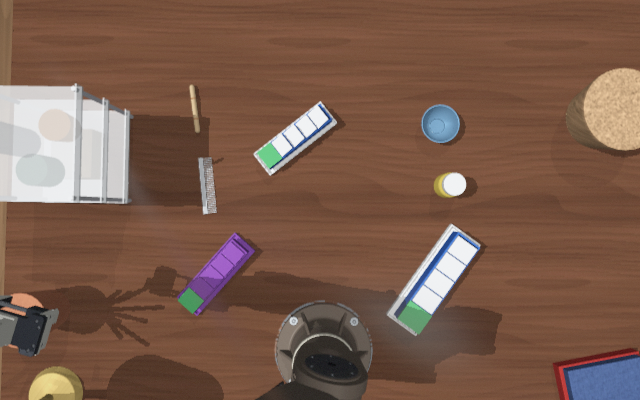

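View pics/side0.png

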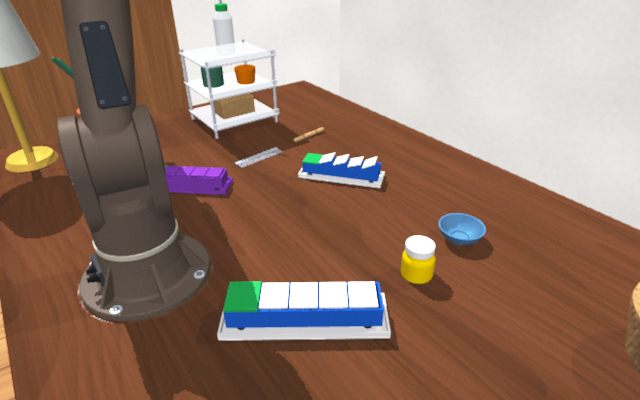

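Candidates: small blue/white organiser at top (296,138), large blue one at (434,280), purple one at (217,275). Purple is ruled out, and of the two blue ones the smaller is at (296,138), green pad at (269,155). In the side view it is at (342,168), lids ajar. The comb (207,185), stick (195,108), dish (440,124) and jar (451,185) are clear of it.

```bash
cat > h.py <<'E'
import numpy as np, cv2
from cell import arm, imaging
def ray(n,uv):
    p=imaging.camera_params(n);R=cv2.Rodrigues(p["rvec"])[0]
    c=-R.T@p["tvec"];K=np.array([[p["fx"],0,p["cx"]],[0,p["fy"],p["cy"]],[0,0,1]])
    uv=np.atleast_2d(uv);d=np.c_[uv,np.ones(len(uv))]@np.linalg.inv(K).T@R
    return c,d
def plane(n,uv,z):
    c,d=ray(n,uv);return c+d*((z-c[2])/d[:,2])[:,None]
def proj(n,X):
    p=imaging.camera_params(n);K=np.array([[p["fx"],0,p["cx"]],[0,p["fy"],p["cy"]],[0,0,1]])
    return cv2.projectPoints(np.atleast_2d(X).astype(float),p["rvec"],p["tvec"],K,None)[0][:,0]
def mask(img,lo,hi,box):
    h=cv2.cvtColor(img,cv2.COLOR_RGB2HSV);m=cv2.inRange(h,lo,hi);z=np.zeros_like(m);x0,y0,x1,y1=box;z[y0:y1,x0:x1]=m[y0:y1,x0:x1];return z
E
python3 - <<'E'
from h import *
T=cv2.imread("pics/top0.png")[:,:,::-1].copy();S=cv2.imread("pics/side0.png")[:,:,::-1].copy()
bT=(245,92,345,182);bS=(290,145,392,195)
P={}
for n,I,b in(("top",T,bT),("side",S,bS)):
    g=mask(I,(45,80,40),(85,255,255),b); m=cv2.moments(g,True); c=(m['m10']/m['m00'],m['m01']/m['m00'])
    r=cv2.minAreaRect(cv2.findNonZero(g)); P[n]=c
    print(n,c,m['m00'],plane(n,c,.047)[0], plane(n,cv2.boxPoints(r),.047)[:,:2].round(4).tolist())
h=cv2.cvtColor(T,cv2.COLOR_RGB2HSV)
wood=cv2.inRange(h,(0,60,0),(25,255,255))
z=np.zeros_like(wood);z[92:182,245:345]=255-wood[92:182,245:345]
k,l,st,_=cv2.connectedComponentsWithStats(z);i=1+st[1:,4].argmax()
r=cv2.minAreaRect(cv2.findNonZero((l==i).astype('u1')))
q=plane("top",cv2.boxPoints(r),.012)[:,:2];print(r,q.round(4).tolist(),np.linalg.norm(q-np.roll(q,1,0),axis=1),q.mean(0))
e=q-np.roll(q,1,0);e=e[np.linalg.norm(e,axis=1).argmax()];print("axis deg",np.degrees(np.arctan2(e[1],e[0])))
print("cam",ray("top",[0,0])[0],ray("side",[0,0])[0])
a=cv2.resize(T[92:182,245:345],None,fx=6,fy=6,interpolation=cv2.INTER_CUBIC)
b=cv2.resize(S[145:195,290:392],None,fx=6,fy=6,interpolation=cv2.INTER_CUBIC)
o=np.zeros((540,612,3),'u1');o[:540,:600]=a
cv2.imwrite("pics/c1.png",o[:,:,::-1])
E
```

```text
top (269.27647058823527, 155.2058823529412) 340.0 [0.50483675 0.14194951 0.047     ] [[0.5105, 0.1747], [0.5382, 0.1413], [0.4989, 0.109], [0.4713, 0.1425]]
side (312.14285714285717, 157.91304347826087) 161.0 [0.50438517 0.13941632 0.047     ] [[0.47, 0.1382], [0.506, 0.1857], [0.5397, 0.1423], [0.5028, 0.097]]
((294.746826171875, 137.90113830566406), (28.58927345275879, 86.68251037597656), 51.911224365234375) [[0.5138, 0.1927], [0.6583, 0.0142], [0.5988, -0.0332], [0.4549, 0.1451]] [0.07574455 0.2295945  0.07601197 0.22921436] [0.55644527 0.07970893]
axis deg -51.01429851392531
cam [0.37337768 0.01618684 1.0200749 ] [-0.11258291 -0.76536473  0.61450245]
```

View pics/c1.png

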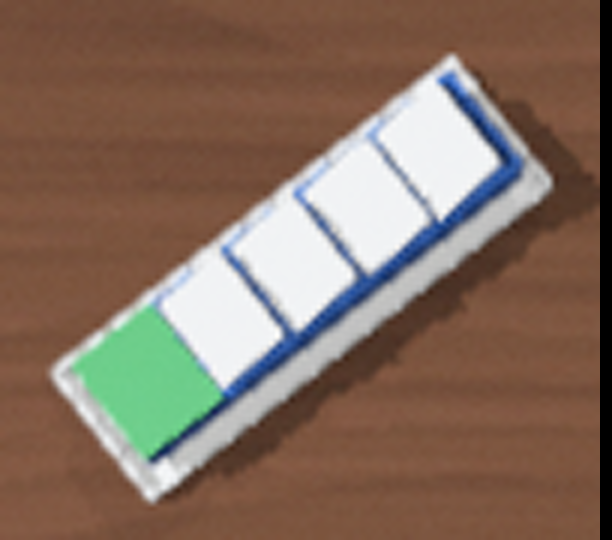

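The crop confirms the small organiser: green pad at lower left (crop 150,385), four lids rising towards upper right. Tray measures about 229x76 mm, consistent with the small one.

```bash
cat >> h.py <<'E'
from scipy.spatial.transform import Rotation as Ro
S=np.array([.505,.142]);U=np.array([np.cos(np.radians(-51)),np.sin(np.radians(-51))])
def to(target,s=None):
    s=s or arm.observe();R=Ro.from_rotvec(s["ee_rot"])
    d=R.inv().apply(np.array(target)-s["position"])*100
    out=[]
    for sg in(1,-1):
        x=np.r_[sg*U,0];z=np.array([0,0,-1.]);G=Ro.from_matrix(np.c_[x,np.cross(z,x),z])
        out.append((R.inv()*G).as_rotvec().round(3))
    print("xyz cm",d.round(2),"ang",out)
def rep():
    s=arm.observe();R=Ro.from_rotvec(s["ee_rot"]).as_matrix();tip=s["position"]+R[:,2]*.017
    r=tip[:2]-S;print("t",round(s["clock"],2),"tip",tip.round(4),"along",round(r@U,4),"across",round(-r[0]*U[1]+r[1]*U[0],4),"F",s["force"].round(2),"tool",R.round(3).tolist(),"q",s["joints"].round(2),s["width"])
E
python3 -c "
from h import *
rep();to([.505,.142,.15])"
```

```text
t 0.1 tip [0.1629 0.6029 0.226 ] along -0.5735 across 0.0242 F [ 0.06  0.54 -0.36] tool [[-0.965, 0.261, -0.0], [0.261, 0.965, -0.001], [-0.0, -0.001, -1.0]] q [-1.41  0.44  0.02  1.57 -0.01  1.13 -0.08] 0.9990427812286552
xyz cm [-45.05 -35.57   9.36] ang [array([-1.000e-03, -2.000e-03, -2.515e+00]), array([-0.001,  0.001,  0.626])]
```

Call:
jog_arm(moves=[{"fingers":1,"xyz":[-5,-4,0],"angular":[0,0,0.06]},{"fingers":1,"xyz":[-10,-8,0],"angular":[0,0,0.12]},{"fingers":1,"xyz":[-15,-12,0],"angular":[0,0,0.2]},{"fingers":1,"xyz":[-20,-16,0],"angular":[0,0,0.27]},{"fingers":1,"xyz":[-25,-20,0],"angular":[0,0,0.34]},{"fingers":1,"xyz":[-30,-24,2],"angular":[0,0,0.41]},{"fingers":1,"xyz":[-35,-28,4],"angular":[0,0,0.48]},{"fingers":1,"xyz":[-40,-31.6,6],"angular":[0,0,0.55]},{"fingers":1,"xyz":[-43.5,-34.5,8],"angular":[0,0,0.61]},{"fingers":1,"xyz":[-45,-35.5,9.3],"angular":[0,0,0.626]},{"fingers":1,"xyz":[-45,-35.5,9.3],"angular":[0,0,0.626]},{"fingers":1,"xyz":[-45,-35.5,9.3],"angular":[0,0,0.626]}], grip_force=10)

```text
clock: 1.6
position: [0.5043, 0.1442, 0.1508]
ee_rot: [-1.35, -2.836, -0.0]
force: [-0.5, 0.7, -0.4]
width: 0.006
```

```bash
python3 - <<'E'
from h import *
rep();to([.505,.142,.15])
a=imaging.get_image("top")[70:200,225:365];b=imaging.get_image("side")[90:210,250:410]
a=cv2.resize(a,None,fx=2.5,fy=2.5);b=cv2.resize(b,None,fx=2.5,fy=2.5)
o=np.zeros((325,760,3),'u1');o[:325,:350]=a;o[:300,355:755]=b
cv2.imwrite("pics/h1.png",o[:,:,::-1])
E
```

```text
t 1.6 tip [0.5043 0.1443 0.1338] along -0.0022 across 0.0009 F [-0.46  0.73 -0.44] tool [[-0.63, 0.776, -0.001], [0.776, 0.63, 0.0], [0.001, -0.0, -1.0]] q [-0.64  0.38  0.34  1.95 -0.17  0.84  0.48] 0.005589355193760363
xyz cm [-0.22 -0.09  0.08] ang [array([ 1.00e-03, -0.00e+00, -3.14e+00]), array([-0.   , -0.001,  0.001])]
```

View pics/h1.png

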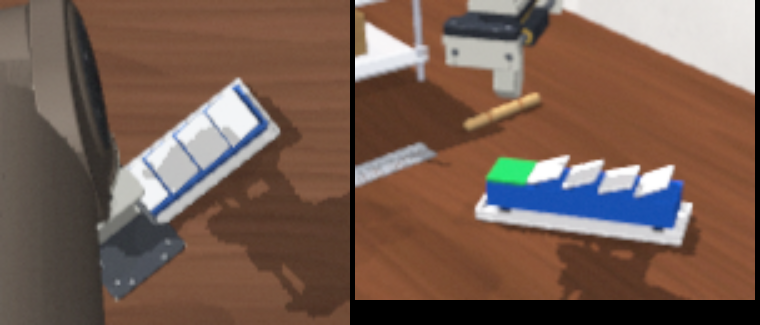

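The fingers are closed over the pad (left panel 120,200), and the lids are open in the side panel (from 550,170 to 655,180). Descending.

Call:
jog_arm(moves=[{"fingers":1,"xyz":[-0.2,-0.1,4],"angular":[0,0,0]},{"fingers":1,"xyz":[-0.2,-0.1,7],"angular":[0,0,0]},{"fingers":1,"xyz":[-0.2,-0.1,7.6],"angular":[0,0,0]},{"fingers":1,"xyz":[-0.2,-0.1,7.6],"angular":[0,0,0]},{"fingers":1,"xyz":[-0.2,-0.1,7.6],"angular":[0,0,0]}])

```text
clock: 2.33
position: [0.5061, 0.1417, 0.076]
ee_rot: [1.351, 2.835, 0.003]
force: [-0.3, -0.4, -0.2]
width: 0.008
```

```bash
python3 -c "
from h import *
rep()"
```

```text
t 2.33 tip [0.5061 0.1417 0.059 ] along 0.0009 across 0.0006 F [-0.33 -0.42 -0.23] tool [[-0.63, 0.777, 0.002], [0.777, 0.63, 0.001], [-0.0, 0.002, -1.0]] q [-0.6   0.49  0.3   2.01 -0.23  0.66  0.53] 0.007514818442631594
```

Call:
jog_arm(moves=[{"fingers":1,"xyz":[0,0,0.6],"angular":[0,0,0]},{"fingers":1,"xyz":[0,0,0.9],"angular":[0,0,0]},{"fingers":1,"xyz":[0,0,1.0],"angular":[0,0,0]},{"fingers":1,"xyz":[0,0,1.1],"angular":[0,0,0]},{"fingers":1,"xyz":[0,0,1.1],"angular":[0,0,0]}])

```text
clock: 2.95
position: [0.5052, 0.1411, 0.0639]
ee_rot: [-1.352, -2.835, -0.0]
force: [-2.0, 0.6, 4.8]
width: 0.002
```

Call:
jog_arm(moves=[{"fingers":1,"xyz":[0,0,-0.05],"angular":[0,0,0]},{"fingers":1,"xyz":[0,0,-0.05],"angular":[0,0,0]}])

```text
clock: 3.2
position: [0.5053, 0.1411, 0.0643]
ee_rot: [-1.352, -2.836, -0.0]
force: [-0.7, -0.4, 4.1]
width: 0.003
```

```bash
python3 -c "
from h import *
rep()"
```

```text
t 3.2 tip [0.5053 0.1411 0.0473] along 0.0009 across -0.0004 F [-0.68 -0.41  4.14] tool [[-0.629, 0.777, -0.0], [0.777, 0.629, 0.0], [0.0, -0.0, -1.0]] q [-0.59  0.51  0.29  2.02 -0.24  0.64  0.54] 0.0034119394389326885
```

Call:
jog_arm(moves=[{"fingers":1,"xyz":[0,0,-0.05],"angular":[0,0,0]},{"fingers":1,"xyz":[-0.3,0,-0.05],"angular":[0,0,0]},{"fingers":1,"xyz":[-0.6,0,-0.05],"angular":[0,0,0]},{"fingers":1,"xyz":[-0.9,0,-0.05],"angular":[0,0,0]}])

```text
clock: 3.7
position: [0.5112, 0.1338, 0.0647]
ee_rot: [1.352, 2.835, 0.0]
force: [0.0, 0.0, -0.3]
width: 0.007
```

Call:
jog_arm(moves=[{"fingers":1,"xyz":[0.5,0,0],"angular":[0,0,0]},{"fingers":1,"xyz":[0.9,0,0],"angular":[0,0,0]},{"fingers":1,"xyz":[0.9,0,0.07],"angular":[0,0,0]},{"fingers":1,"xyz":[0.9,0,0.07],"angular":[0,0,0]},{"fingers":1,"xyz":[0.6,0,0.07],"angular":[0,0,0]},{"fingers":1,"xyz":[0.3,0,0.07],"angular":[0,0,0]},{"fingers":1,"xyz":[0,0,0.07],"angular":[0,0,0]}])

```text
clock: 4.58
position: [0.5113, 0.1339, 0.0641]
ee_rot: [1.352, 2.835, 0.0]
force: [-0.9, 2.9, 4.8]
width: 0.005
```

Call:
jog_arm(moves=[{"fingers":1,"xyz":[-0.3,0,0],"angular":[0,0,0]},{"fingers":1,"xyz":[-0.6,0,0],"angular":[0,0,0]},{"fingers":1,"xyz":[-0.9,0,0],"angular":[0,0,0]},{"fingers":1,"xyz":[-1.2,0,0],"angular":[0,0,0]},{"fingers":1,"xyz":[-1.5,0,0],"angular":[0,0,0]}])

```text
clock: 5.2
position: [0.5206, 0.1223, 0.064]
ee_rot: [1.352, 2.836, 0.0]
force: [-1.4, 2.2, 5.0]
width: 0.004
```

```bash
python3 -c "
from h import *
rep()"
```

```text
t 5.2 tip [0.5206 0.1223 0.047 ] along 0.0251 across -0.0003 F [-1.36  2.16  4.95] tool [[-0.629, 0.777, 0.0], [0.777, 0.629, -0.0], [-0.0, 0.0, -1.0]] q [-0.54  0.52  0.29  2.   -0.24  0.65  0.58] 0.004453265095411607
```

Call:
jog_arm(moves=[{"fingers":1,"xyz":[-0.3,0,-0.01],"angular":[0,0,0]},{"fingers":1,"xyz":[-0.6,0,-0.01],"angular":[0,0,0]},{"fingers":1,"xyz":[-0.9,0,-0.01],"angular":[0,0,0]},{"fingers":1,"xyz":[-1.2,0,-0.01],"angular":[0,0,0]},{"fingers":1,"xyz":[-1.5,0,-0.01],"angular":[0,0,0]},{"fingers":1,"xyz":[-1.8,0,-0.01],"angular":[0,0,0]}])

```text
clock: 5.95
position: [0.5319, 0.1083, 0.0641]
ee_rot: [1.352, 2.836, 0.0]
force: [-2.0, 1.9, 3.7]
width: 0.005
```

Call:
jog_arm(moves=[{"fingers":1,"xyz":[-0.3,0,0.01],"angular":[0,0,0]},{"fingers":1,"xyz":[-0.6,0,0.01],"angular":[0,0,0]},{"fingers":1,"xyz":[-0.9,0,0.01],"angular":[0,0,0]},{"fingers":1,"xyz":[-1.2,0,0.01],"angular":[0,0,0]},{"fingers":1,"xyz":[-1.5,0,0.01],"angular":[0,0,0]},{"fingers":1,"xyz":[-1.8,0,0.01],"angular":[0,0,0]}])

```text
clock: 6.7
position: [0.5433, 0.0942, 0.064]
ee_rot: [1.352, 2.836, 0.0]
force: [-2.7, 2.9, 4.3]
width: 0.007
```

```bash
python3 - <<'E'
from h import *
rep()
b=imaging.get_image("side")[120:200,270:410]
cv2.imwrite("pics/m1.png",cv2.resize(b,None,fx=4,fy=4)[:,:,::-1])
E
```

```text
t 6.7 tip [0.5433 0.0942 0.047 ] along 0.0612 across -0.0003 F [-2.69  2.91  4.29] tool [[-0.629, 0.777, 0.0], [0.777, 0.629, -0.0], [-0.0, 0.0, -1.0]] q [-0.48  0.54  0.29  1.96 -0.24  0.67  0.64] 0.00667427058326545
```

View pics/m1.png

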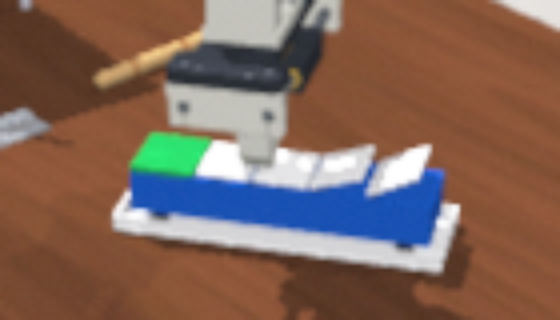

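Lid 1 is shut behind the tip (220,155) and lid 2 is going down under it (285,165); lids 3 and 4 are still open (345,165 and 405,170). Continuing.

Call:
jog_arm(moves=[{"fingers":1,"xyz":[-0.3,0,0],"angular":[0,0,0]},{"fingers":1,"xyz":[-0.6,0,0],"angular":[0,0,0]},{"fingers":1,"xyz":[-0.9,0,0],"angular":[0,0,0]},{"fingers":1,"xyz":[-1.2,0,0],"angular":[0,0,0]},{"fingers":1,"xyz":[-1.5,0,0],"angular":[0,0,0]},{"fingers":1,"xyz":[-1.8,0,0],"angular":[0,0,0]},{"fingers":1,"xyz":[-2.1,0,0],"angular":[0,0,0]}])

```text
clock: 7.62
position: [0.5564, 0.078, 0.064]
ee_rot: [1.352, 2.836, 0.0]
force: [-2.0, 2.0, 3.7]
width: 0.007
```

Call:
jog_arm(moves=[{"fingers":1,"xyz":[-0.3,0,0.01],"angular":[0,0,0]},{"fingers":1,"xyz":[-0.6,0,0.01],"angular":[0,0,0]},{"fingers":1,"xyz":[-0.9,0,0.01],"angular":[0,0,0]},{"fingers":1,"xyz":[-1.2,0,0.01],"angular":[0,0,0]},{"fingers":1,"xyz":[-1.5,0,0.01],"angular":[0,0,0]},{"fingers":1,"xyz":[-1.8,0,0.01],"angular":[0,0,0]},{"fingers":1,"xyz":[-2.1,0,0.01],"angular":[0,0,0]}])

```text
clock: 8.5
position: [0.5696, 0.0617, 0.0639]
ee_rot: [1.352, 2.836, 0.0]
force: [-1.7, 2.4, 4.6]
width: 0.007
```

Call:
jog_arm(moves=[{"fingers":1,"xyz":[-0.3,0,0],"angular":[0,0,0]},{"fingers":1,"xyz":[-0.6,0,0],"angular":[0,0,0]},{"fingers":1,"xyz":[-0.9,0,0],"angular":[0,0,0]},{"fingers":1,"xyz":[-1.2,0,0],"angular":[0,0,0]},{"fingers":1,"xyz":[-1.5,0,0],"angular":[0,0,0]},{"fingers":1,"xyz":[-1.8,0,0],"angular":[0,0,0]},{"fingers":1,"xyz":[-2.1,0,0],"angular":[0,0,0]}])

```text
clock: 9.38
position: [0.5829, 0.0454, 0.0639]
ee_rot: [1.352, 2.836, 0.0]
force: [-1.8, 2.8, 4.5]
width: 0.003
```

```bash
python3 -c "
from h import *
rep()"
```

```text
t 9.38 tip [0.5829 0.0454 0.0469] along 0.1241 across -0.0003 F [-1.78  2.83  4.47] tool [[-0.629, 0.777, 0.0], [0.777, 0.629, 0.0], [-0.0, 0.0, -1.0]] q [-0.37  0.58  0.29  1.87 -0.24  0.72  0.73] 0.002603011331524637
```

Call:
jog_arm(moves=[{"fingers":1,"xyz":[-0.3,0,0],"angular":[0,0,0]},{"fingers":1,"xyz":[-0.6,0,0],"angular":[0,0,0]},{"fingers":1,"xyz":[-0.9,0,0],"angular":[0,0,0]},{"fingers":1,"xyz":[-1.2,0,0],"angular":[0,0,0]},{"fingers":1,"xyz":[-1.5,0,0],"angular":[0,0,0]},{"fingers":1,"xyz":[-1.8,0,0],"angular":[0,0,0]},{"fingers":1,"xyz":[-2.1,0,0],"angular":[0,0,0]},{"fingers":1,"xyz":[-2.4,0,0],"angular":[0,0,0]}])

```text
clock: 10.38
position: [0.598, 0.0267, 0.0639]
ee_rot: [-1.352, -2.836, -0.0]
force: [-1.8, 3.7, 4.9]
width: 0.004
```

Call:
jog_arm(moves=[{"fingers":1,"xyz":[-0.3,0,0],"angular":[0,0,0]},{"fingers":1,"xyz":[-0.6,0,0],"angular":[0,0,0]},{"fingers":1,"xyz":[-0.9,0,0],"angular":[0,0,0]},{"fingers":1,"xyz":[-1.2,0,0],"angular":[0,0,0]},{"fingers":1,"xyz":[-1.5,0,0],"angular":[0,0,0]},{"fingers":1,"xyz":[-1.8,0,0],"angular":[0,0,0]},{"fingers":1,"xyz":[-2.1,0,0],"angular":[0,0,0]},{"fingers":1,"xyz":[-2.4,0,0],"angular":[0,0,0]},{"fingers":1,"xyz":[-2.7,0,0],"angular":[0,0,0]},{"fingers":1,"xyz":[-2.8,0,0],"angular":[0,0,0]},{"fingers":1,"xyz":[-2.8,0,0],"angular":[0,0,0]}])

```text
clock: 11.75
position: [0.6157, 0.0049, 0.064]
ee_rot: [1.352, 2.835, -0.0]
force: [-0.6, 1.1, 4.4]
width: 0.006
```

```bash
python3 - <<'E'
from h import *
rep()
b=imaging.get_image("side")[120:200,270:410]
cv2.imwrite("pics/m2.png",cv2.resize(b,None,fx=4,fy=4)[:,:,::-1])
E
```

```text
t 11.75 tip [0.6157 0.0049 0.047 ] along 0.1762 across -0.0003 F [-0.57  1.06  4.36] tool [[-0.629, 0.777, 0.0], [0.777, 0.629, -0.0], [-0.0, 0.0, -1.0]] q [-0.29  0.62  0.28  1.79 -0.24  0.76  0.8 ] 0.0055910111675612755
```

View pics/m2.png

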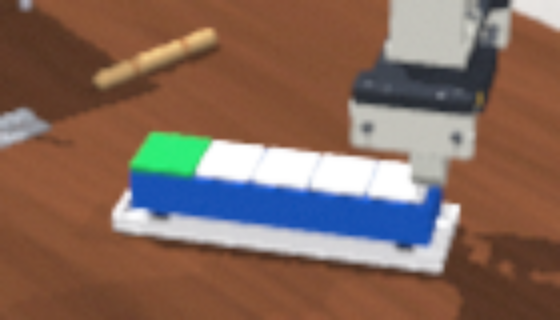

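All four lids lie flat (230–410, 160–180), with the tip at the far end (430,175). I'll go a few mm further for margin, then lift.

Call:
jog_arm(moves=[{"fingers":1,"xyz":[-0.2,0,0],"angular":[0,0,0]},{"fingers":1,"xyz":[-0.3,0,0],"angular":[0,0,0]},{"fingers":1,"xyz":[-0.3,0,-0.3],"angular":[0,0,0]},{"fingers":1,"xyz":[-0.3,0,-2],"angular":[0,0,0]},{"fingers":1,"xyz":[-0.3,0,-6],"angular":[0,0,0]},{"fingers":1,"xyz":[-0.3,0,-10],"angular":[0,0,0]},{"fingers":1,"xyz":[-0.3,0,-12],"angular":[0,0,0]},{"fingers":1,"xyz":[-0.3,0,-12],"angular":[0,0,0]},{"fingers":1,"xyz":[-0.3,0,-12],"angular":[0,0,0]}])

```text
clock: 12.92
position: [0.6169, 0.0027, 0.1835]
ee_rot: [-1.352, -2.835, 0.001]
force: [-0.3, -0.3, -0.9]
width: 0.005
```

```bash
python3 - <<'E'
from h import *
rep()
b=imaging.get_image("side")[100:300,220:500]
cv2.imwrite("pics/m3.png",cv2.resize(b,None,fx=2.8,fy=2.8,interpolation=cv2.INTER_CUBIC)[:,:,::-1])
E
```

```text
t 12.93 tip [0.6169 0.0027 0.1665] along 0.1787 across -0.0007 F [-0.3  -0.29 -0.85] tool [[-0.629, 0.777, -0.001], [0.777, 0.629, -0.0], [0.0, -0.001, -1.0]] q [-0.32  0.48  0.34  1.69 -0.18  1.    0.76] 0.005211581625903397
```

View pics/m3.png

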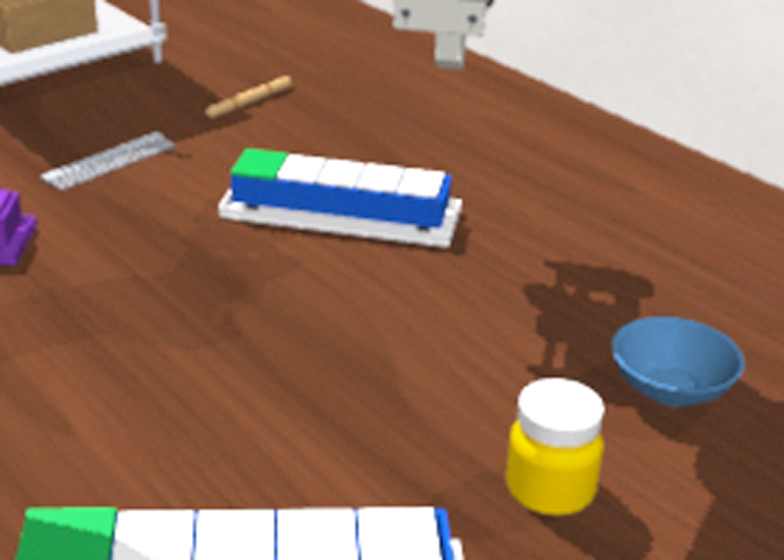

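All four lids are shut (290–440, 165–185), the fingers are clear (450,50), and the other things are where they were.

```bash
python3 -c "
from cell import job
print(job.sign_off())"
```

```text
the job is handed in; nothing more can be done
None
```

I shut all four lids of the small blue organiser with one stroke of the closed fingertips. The stroke ran from the green pad to about 2 mm past the finish point, and then I lifted the fingers about 12 cm clear. The job was handed in at about 13 s on the robot's clock.

- **First touch:** it read about 4.8 N. When I eased off, the fingers came a fraction of a millimetre off the pad while still over it. I went back to the pad's centre, touched again and made the stroke from there.
- **Pressing force:** the downward readings at the end of each move were 3.7 to 5.0 N, so the box sank roughly 0.5 mm on its feet. That is slightly past the 3 to 4 N where it starts to sink and well short of the 12 N stop. I did not see the force between those readings.
- **Last checks:** the final side picture shows all four lids lying flat, the fingers clear, and the dish, jar, comb and stick apparently unmoved. I judged this by eye from the picture and did not measure the lid angles or the other things' positions.

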